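Tidy the watch bench and grease the press anvil

TASK

Get the casing press ready for the next batch: put every press die, including the one left on the press's anvil, into the square tray and lay every hand tool flat in the oblong tray. The cleared anvil then needs a dab of grease: take the lid off the grease pot, dip the brush's bristles into the pot, at least 10 mm below the rim, for about a second, then touch the bristle tip to the middle of the anvil for about a second. Finish with the brush lying back in its rest and the lid properly on the pot, and leave the bottle and the loupe where they are.

Things in the scene. Friction and masses are not known exactly. Their poses are not given: they have to be found in the camera images.
- press: Fixed pale-green casing press at the left. Base 130 x 280 mm, 26 mm high, from 65 mm on the -y side to 215 mm on the +y side of its origin; column 68 mm thick, 165 mm to the +y side; its head overhangs to within 93 mm of the anvil's centre, from 120 mm high up to the black knob's top at 272 mm. Origin: on the bench under the anvil's centre; z up.
- press_anvil (a point): Centre of the top face of the press's round steel anvil, 64 mm across, 40 mm above the bench, open from above. die0 stands on it at the start.
- pot: Fixed white open grease pot, round, 80 mm outer diameter, 72 mm inside, 40 mm high, floor 6 mm thick (34 mm deep). Origin: centre of its underside.
- pot_mouth (a point): Centre of the pot's mouth, at rim height, 40 mm above the bench.
- lid: Loose aluminium lid on the pot, 90 g: disc 92 mm across, 6 mm thick; under it a spigot 54 mm across, 5 mm deep, hanging in the pot's mouth with 9 mm play all round; on top a knob 22 mm across, 30 mm tall. Origin: centre of the spigot's underside, 35 mm above the pot's origin when on; z up. Knob's foot 11 mm, top 41 mm above the origin.
- brush: Loose straight greasing brush, 190 mm long, 40 g: wooden handle 14 x 14 mm square from x = -80 to +70 mm, steel ferrule 16 mm wide, then short stiff bristles (take them as rigid) to x = +110 mm. Origin: on the handle's underside, 7 mm below its axis, near the balance point, where to grip; x axis towards the bristles.
- brush_tip (a point): End of the brush's bristles, on the brush's axis, 110 mm from the grip.
- rest: Fixed grey brush rest: base 140 x 50 x 6 mm with two cradles 112 mm apart along its x (each 18 mm long, 94 mm free between them for the fingers); cradle floors 30 mm high, side lips 46 mm high and 34 mm apart. Origin: centre of its underside; brush lies along x, its origin 30 mm above. Bristles to +x at the start; either way will do at the end.
- die_tray: Fixed square blue open tray for dies, 160 x 160 mm outside, 30 mm high, walls and floor 4 mm. Origin: centre of its underside; x and y axes along its sides.
- tool_tray: Fixed oblong blue open tray for hand tools, 130 mm (its x) by 240 mm (its y) outside, 30 mm high, walls and floor 4 mm. Origin: centre of its underside. Trades places with the die tray from start to start.
- die0: Press die of white nylon: a round disc 60 mm across and 14 mm thick with a round hub on top, 22 mm across and 26 mm tall (40 mm tall in all, 60 g). Origin: centre of the disc's underside; z axis up through the hub. This one stands on the press's anvil, always present.
- die1: Press die of white nylon: a round disc 60 mm across and 14 mm thick with a round hub on top, 22 mm across and 26 mm tall (40 mm tall in all, 60 g). Origin: centre of the disc's underside; z axis up through the hub. Standing on the bench; may be absent.
- die2: Press die of white nylon: a round disc 60 mm across and 14 mm thick with a round hub on top, 22 mm across and 26 mm tall (40 mm tall in all, 60 g). Origin: centre of the disc's underside; z axis up through the hub. Standing on the bench; may be absent.
- die3: Press die of white nylon: a round disc 60 mm across and 14 mm thick with a round hub on top, 22 mm across and 26 mm tall (40 mm tall in all, 60 g). Origin: centre of the disc's underside; z axis up through the hub. Standing on the bench; may be absent.
- screwdriver: Screwdriver 145 mm long: wooden handle 20 mm wide and 18 mm high from x = -65 to +13 mm, thin steel shank to x = +80 mm. About 60 g. x axis along the tool towards its working end; origin under the place to grip, within 20 mm of the balance point, on its underside. May be absent.
- case_knife: Case knife 143 mm long: wooden handle 18 mm wide and 14 mm high from x = -68 to +16 mm, flat steel blade to x = +75 mm. About 60 g. x axis along the tool towards its working end; origin under the place to grip, within 20 mm of the balance point, on its underside. May be absent.
- tweezers: Steel tweezers 145 mm long: solid back part 12 mm wide and 12 mm high from x = -70 to -10 mm, then two legs spreading to 27 mm overall width at x = +75 mm, 16 to 18 mm wide over both near the origin. The legs do not give. About 60 g. x axis along the tool towards its working end; origin under the place to grip, within 20 mm of the balance point, on its underside. May be absent.
- cleaner: Bystander: small amber bottle 40 mm across, 85 mm tall, standing loose near the press. Origin: centre of its underside.
- loupe: Bystander: black loupe, 48 mm across, 32 mm tall, standing loose on the far side. Origin: centre of its underside.
Things that resemble listed ones, but are neither listed nor needed, are in the scene too. Leave any green or pink look-alike of the die3 alone.

How it is judged:
On the way, in this order (a step that is already met when the one before it is completed fails the run):
1. the bristle tip of the held brush dips into the pot, at least 8 mm below the rim (contact force between the fingers and brush above 0.5 N and horizontal distance between brush_tip and pot_mouth below 0.036 m and z of brush_tip in the frame of pot_mouth below -0.008 m), for 0.3 s.
2. with the die off the anvil, the bristle tip of the held brush touches the anvil within 20 mm of its centre (contact force between the fingers and brush above 0.5 N and horizontal distance between brush_tip and press_anvil below 0.02 m and z of brush_tip in the frame of press_anvil below 0.01 m and contact force between brush and press above 0.1 N and horizontal distance between die0 and press_anvil above 0.07 m), for 0.2 s.
At the end, for the whole second after the job is handed in: Dies inside the square tray; tools level (0.2 rad) inside the oblong tray; brush in both cradles of its rest (within 35 mm lengthwise, 17 mm sideways, 0.25 rad); lid seated level on the pot within 15 mm of its centre; all at rest (x of die0 in the frame of die_tray between -0.072 and 0.072 m and y of die0 in the frame of die_tray between -0.072 and 0.072 m and z of each of die0, die1, die2, die3 in the frame of die_tray below 0.05 m and linear speed of each of die0, die1, die2, die3, screwdriver, case_knife, tweezers, brush, lid below 0.03 m/s and x of die1 in the frame of die_tray between -0.072 and 0.072 m and y of die1 in the frame of die_tray between -0.072 and 0.072 m and x of die2 in the frame of die_tray between -0.072 and 0.072 m and y of die2 in the frame of die_tray between -0.072 and 0.072 m and x of die3 in the frame of die_tray between -0.072 and 0.072 m and y of die3 in the frame of die_tray between -0.072 and 0.072 m and x of screwdriver in the frame of tool_tray between -0.06 and 0.06 m and y of screwdriver in the frame of tool_tray between -0.1 and 0.1 m and z of each of screwdriver, case_knife, tweezers in the frame of tool_tray below 0.035 m and angle between screwdriver's own x axis and vertical between 1.35 and 1.79 rad and x of case_knife in the frame of tool_tray between -0.06 and 0.06 m and y of case_knife in the frame of tool_tray between -0.1 and 0.1 m and angle between case_knife's own x axis and vertical between 1.35 and 1.79 rad and x of tweezers in the frame of tool_tray between -0.06 and 0.06 m and y of tweezers in the frame of tool_tray between -0.1 and 0.1 m and angle between tweezers's own x axis and vertical between 1.35 and 1.79 rad and x of brush in the frame of rest between -0.035 and 0.035 m and y of brush in the frame of rest between -0.017 and 0.017 m and z of brush in the frame of rest between 0.024 and 0.042 m and angle between the x axis of brush and the x axis of rest, either way round below 0.25 rad and horizontal distance between lid and pot below 0.015 m and z of lid in the frame of pot between 0.03 and 0.039 m and angle between lid's own z axis and vertical below 0.1 rad); the robot touches nothing.
It fails at once if the bottle or the loupe is shifted by more than 40 mm or knocked over (distance of any of cleaner, loupe from where it was at the start of the episode above 0.04 m or angle between any of cleaner, loupe's own z axis and vertical above 0.6 rad).
Of die1, die2, die3 only 1 to 3 are there at a start; the rules pass over those that are not, and their reading is None.
Of screwdriver, case_knife, tweezers only 1 to 2 are there at a start; the rules pass over those that are not, and their reading is None.
At some moment in a run one of die1, die2, die3, screwdriver, case_knife, tweezers may be knocked a few centimetres aside while the robot is not near it.
Once in a run the grip may slacken for a moment while it holds something.
It also fails if it takes over 210 s, if anything falls off the work surface, if the arm or the gripper's body presses on something with over 40 N, if the wrist force passes 120 N, or if a joint passes its speed limit or range.

ROBOT

A 6-joint arm with a two-finger parallel gripper is mounted at the origin on the work surface. World frame = base frame: x ahead of the robot, y to its left, z up, the work surface at z = 0. Lengths are in m, angles in rad, forces in N, time in s.
With the tool pointing down it reaches from about 0.3 to 0.75 m from the base axis. Payload 8.5 kg.
Tool frame: the origin (TCP) lies at the very end of the fingers, on their centre line; the grasp point (between the pads) lies robot.grip_point_offset behind it (robot.grip_point_offset is the distance from the TCP to the grasp point, in m); z points along the fingers, y is the line along which they close (so a half turn about z gives the same grasp; the last joint's range is limited). The gripper opens to 88 mm and grips with 3 to 60 N. Pads are 18 mm wide; open, the fingers measure 123 mm over their backs; the gripper's body (75 mm by 187 mm) begins 45 mm behind the grasp point.
Start: joints at [-1.331, 0.381, 1.297, -0, 1.464, -0.215], TCP at [0.242, -0.494, 0.239] pointing down, gripper open.
Joint ranges: [-3.11, 3.11], [-0.89, 2.33], [0.22, 2.48], [-1.42, 4.56], [0.17, 2.85], [-2.88, 2.88]. Speed limits (rad/s): [2.39, 2.39, 3.14, 3.14, 3.14, 3.14].

INTERFACE

Orientations are given as a unit quaternion [w, x, y, z].
In Python, from cell import robot, vision, order gives the robot as it stands.
- The arm moves only by the tool drive_tool, never from a script. Its argument "increments" is a list of rows, each a list of 7 numbers: the shift along the world's x, y, z in m, then the turn, a rotation vector about the world's x, y, z in rad, then the finger opening in m, from 0 to 0.0881. In form: [[tx, ty, tz, ax, ay, az, claw], ...]. A call has 1 to 20 rows; each row shifts and turns the commanded pose from where the row before left it; what a row does not reach is not made up. A row lasts 1/10 s, in which the tool goes at most 50 mm and 8.59 degrees, less where a joint would pass 70% of its speed; a pose out of reach is approached as far as the arm can. A call with a gripper value outside its range is refused whole. The fingers move at their own pace and stop on an object; "squeeze" is the grip in N (left out, the last holds). Time passes only in rows, so rows that do not move let the fingers close. It gives the time, the measured TCP pose, the force, the opening and the grip force at its end, in the units of the state.
- robot.state(): the state, without advancing time (a new reading comes with each control period).
- vision.get_image(name): name is "scene" or "top" or "wrist"; returns (picture, depth): 420x560x3 uint8, red, green, blue; 420x560 float32, m along the optical axis (not along the pixel's ray), 0 where there is no reading.
- vision.get_calibration(name): a dict with "fx", "fy", "cx", "cy" (pixels), "origin" and "orientation" of the camera in the world. Camera axes: x right, y down, z forward; pixel columns grow to the right and rows downward; lengths in m; the calibration is good to about 2 mm. A picture is of the moment at which its call begins: read the wrist's pose just before it. get_calibration takes no time and is no camera call; for the wrist camera it gives the pose at the moment of the call.
- order.hand_in(): hands the job in; it is judged then, once.
The state is a dict: "time": time; "joints": joint angles; "dq": joint speeds; "tau": joint torques, N m; "position": TCP position; "tool_rot": TCP orientation; "wrist_force": force on the tool from outside, world axes, zero at the start; "ft_torque": the same for the moment, N m; "finger_gap": finger opening in m; "finger_force": force on a finger pad.
Only numpy, scipy, OpenCV 4.12 (cv2) and the standard library are available. Lean on these libraries where they do the work, as an engineer would, in place of code of your own. Each camera call takes 0.05 s, during which the arm holds its last target. There are 200 camera calls.

## Working session

There is one attempt and no reset: what is moved stays moved. The work goes in short steps, Python scripts to look and compute and a tool call to move; the robot and the scene stay as the last step left them, time stands still between calls to the robot, and variables do not carry over. Pictures are saved under pics/ and viewed, at most 18 in all, crops included, and the job is handed in when it is done.

Besides the shell and the picture viewer there is one more tool, called after "Request:" in YAML: its name, and indented under it one key for each argument. drive_tool: Moves the arm, as the interface text tells. Its arguments: {"type":"object","properties":{"increments":{"type":"array"},"squeeze":{"type":"number"}},"required":["increments"]}

```bash
ls; mkdir -p pics; python3 - <<'E'
from cell import robot,vision
import cv2,numpy as np
print(robot.state(), robot.grip_point_offset)
for n in("top","scene"):
    p,d=vision.get_image(n); c=vision.get_calibration(n); print(n,c)
    cv2.imwrite(f"pics/{n}0.png",p[:,:,::-1]); np.savez(f"{n}0.npz",p=p,d=d,**{k:np.array(v) for k,v in c.items()})
E
```

```text
pics
{'time': 0.0, 'joints': array([-1.33127295e+00,  3.81203624e-01,  1.29824322e+00,  4.15648532e-06,
        1.46359069e+00, -2.15305706e-01]), 'dq': array([-2.06593396e-04, -1.47654671e-03,  1.29905640e-03,  1.75714488e-04,
       -9.04251435e-05,  5.02465516e-04]), 'tau': array([-1.93557418e-03, -4.37935925e+01, -2.24559081e+01,  7.11852894e-02,
        3.52846133e-02, -1.24974244e-04]), 'position': array([ 0.24154959, -0.49381544,  0.23813959]), 'tool_rot': array([-7.22407777e-04,  9.74252363e-01,  2.25459112e-01, -6.68164154e-06]), 'wrist_force': array([0.1104371 , 0.25508836, 0.4357608 ]), 'ft_torque': array([-0.03218372, -0.05765526,  0.02046391]), 'finger_force': 0.0, 'finger_gap': 0.08817805611756474} 0.0187
top {'fx': 471.00878209354875, 'fy': 471.00878209354875, 'cx': 273.7227966425939, 'cy': 208.63303887966245, 'origin': array([0.38040532, 0.00569382, 1.35001465]), 'orientation': array([ 0.04670005, -0.70292929,  0.70862873, -0.03943152])}
scene {'fx': 460.86025696740995, 'fy': 460.86025696740995, 'cx': 283.68678123360013, 'cy': 207.71530718111526, 'origin': array([0.98724332, 0.59237326, 0.7009395 ]), 'orientation': array([-0.12376963,  0.28693399,  0.86342799, -0.39603292])}
```

View pics/top0.png

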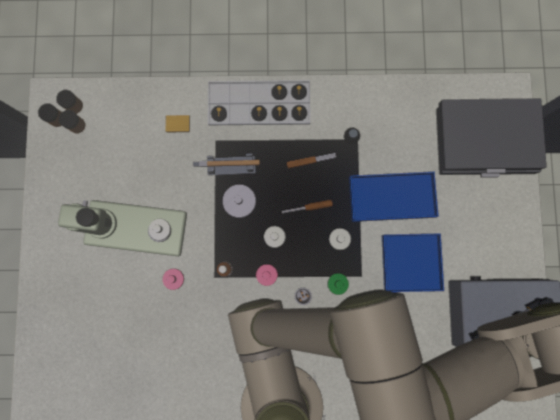

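View pics/scene0.png

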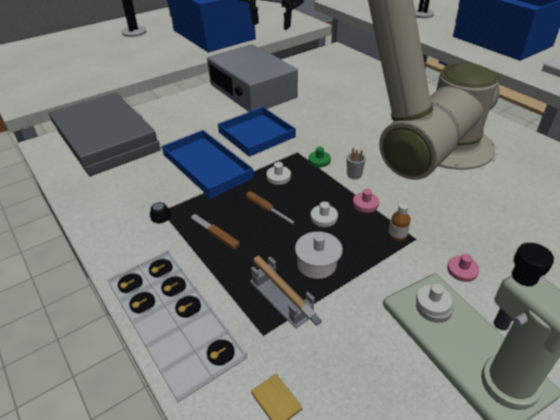

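The top view (up = +x, left = +y) shows these pixel positions:
- Lidded pot (239,200), brush on its rest (232,163), press die (160,230).
- White dies (275,237) and (340,239), knife (311,160), screwdriver (306,207).
- Tool tray (393,197), die tray (413,263).
- Bottle (223,269), loupe (352,134).

The scene view agrees, with the bristles pointing towards the press.

```bash
cat > h.py <<'E'
import numpy as np,cv2
from scipy.spatial.transform import Rotation as R
from cell import robot,vision
def rot(q): return R.from_quat(np.r_[q[1:],q[0]]).as_matrix()
def cam(n): 
    c=vision.get_calibration(n); p,d=vision.get_image(n); return p,d,c
def ray(c,u,v,z):
    M=rot(c["orientation"]);u=np.atleast_1d(u);v=np.atleast_1d(v)
    r=np.c_[(u-c["cx"])/c["fx"],(v-c["cy"])/c["fy"],np.ones(len(u))]@M.T
    return c["origin"]+r*((z-c["origin"][2])/r[:,2])[:,None]
def cloud(c,d):
    v,u=np.mgrid[:d.shape[0],:d.shape[1]]
    r=np.stack([(u-c["cx"])/c["fx"],(v-c["cy"])/c["fy"],np.ones(d.shape)],-1)*d[...,None]
    return r@rot(c["orientation"]).T+c["origin"]
def blobs(m,amin=15):
    cs,_=cv2.findContours(m.astype(np.uint8),cv2.RETR_EXTERNAL,cv2.CHAIN_APPROX_NONE)
    return [q for q in cs if cv2.contourArea(q)>=amin]
E
python3 - <<'E'
from h import *
f=np.load("top0.npz");p,d=f["p"],f["d"];c={k:f[k] for k in f.files}
P=cloud(c,d);hsv=cv2.cvtColor(p,cv2.COLOR_RGB2HSV);H,S,V=[hsv[...,i].astype(int) for i in range(3)]
def show(name,m,z,box=None):
    if box: 
        k=np.zeros_like(m);k[box[1]:box[3],box[0]:box[2]]=1;m=m&k
    for q in blobs(m):
        (u,v),(w,h),a=cv2.minAreaRect(q); mk=np.zeros(m.shape,np.uint8);cv2.drawContours(mk,[q],-1,1,-1)
        b=cv2.boxPoints(((u,v),(w,h),a)); W=ray(c,b[:,0],b[:,1],z)
        e=W[1]-W[0];g=W[2]-W[1];L=e if np.linalg.norm(e)>np.linalg.norm(g) else g
        print(name,(int(u),int(v)),"ctr",W.mean(0).round(4)[:2],"size",np.linalg.norm(e[:2]).round(3),np.linalg.norm(g[:2]).round(3),"yaw",np.degrees(np.arctan2(L[1],L[0])).round(1),"z",np.percentile(P[...,2][mk>0],[10,50,95]).round(3))
show("tray",(H>105)&(H<130)&(S>130)&(V>60),.03,(345,160,450,300))
Z=P[...,2]
show("die",(S<60)&(V>140)&(Z>.006),.014,(255,215,360,260))
show("hub",(Z>.03)&(S<60),.04,(255,215,360,260))
show("wood",(H<20)&(S>100)&(V>60),.012,(270,140,345,220))
show("lid",(Z>.03)&(S<60),.046,(215,178,265,225))
show("knob",(Z>.06),.076,(215,178,265,225))
show("brushwood",(H<20)&(S>70)&(V>60),.044,(180,140,270,180))
show("anvdie",(Z>.046)&(S<60)&(V>130),.054,(143,213,180,250))
show("anvhub",(Z>.065)&(S<60),.08,(143,213,180,250))
show("rest",(Z>.003)&(Z<.02),.006,(205,145,260,180))
show("press",(H>30)&(H<60)&(S>25)&(Z<.04)&(Z>.015),.026,(80,190,195,260))
E
python3 - <<'E'
import cv2
a=cv2.imread("pics/top0.png")[130:290,140:380];cv2.imwrite("pics/crop.png",cv2.resize(a,None,fx=3.3,fy=3.3,interpolation=cv2.INTER_CUBIC))
E
```

```text
tray (412, 262) ctr [ 0.3884 -0.3663] size 0.16 0.157 yaw -87.6 z [0.001 0.005 0.027]
tray (393, 195) ctr [ 0.5767 -0.3187] size 0.243 0.131 yaw -86.9 z [0.001 0.005 0.027]
die (339, 238) ctr [ 0.4566 -0.1675] size 0.053 0.054 yaw -136.1 z [0.011 0.015 0.041]
die (274, 236) ctr [0.4645 0.0187] size 0.051 0.054 yaw 179.4 z [0.011 0.015 0.042]
hub (340, 237) ctr [ 0.4586 -0.1663] size 0.019 0.019 yaw -1.4 z [0.036 0.04  0.044]
hub (274, 235) ctr [0.4656 0.0184] size 0.017 0.019 yaw 179.5 z [0.037 0.041 0.044]
wood (318, 204) ctr [ 0.5549 -0.1094] size 0.078 0.019 yaw -80.4 z [0.013 0.018 0.022]
wood (300, 161) ctr [ 0.6799 -0.0608] size 0.083 0.019 yaw -79.0 z [0.009 0.014 0.019]
lid (238, 200) ctr [0.5642 0.1169] size 0.087 0.088 yaw 179.9 z [0.043 0.046 0.074]
knob (237, 199) ctr [0.5639 0.1171] size 0.022 0.019 yaw 0.2 z [0.071 0.076 0.081]
brushwood (233, 162) ctr [0.6741 0.1315] size 0.145 0.015 yaw -89.1 z [0.039 0.044 0.049]
anvdie (158, 229) ctr [0.4853 0.3375] size 0.058 0.055 yaw -90.5 z [0.051 0.054 0.08 ]
anvhub (157, 228) ctr [0.4846 0.3349] size 0.022 0.019 yaw -90.5 z [0.072 0.079 0.084]
rest (231, 172) ctr [0.6534 0.142 ] size 0.146 0.039 yaw -88.7 z [0.003 0.007 0.012]
rest (229, 155) ctr [0.7013 0.1468] size 0.092 0.024 yaw -87.1 z [0.003 0.006 0.01 ]
press (142, 246) ctr [0.4392 0.3886] size 0.025 0.108 yaw -98.5 z [0.022 0.025 0.03 ]
press (134, 227) ctr [0.4925 0.4122] size 0.124 0.277 yaw -97.3 z [0.023 0.026 0.031]
```

View pics/crop.png

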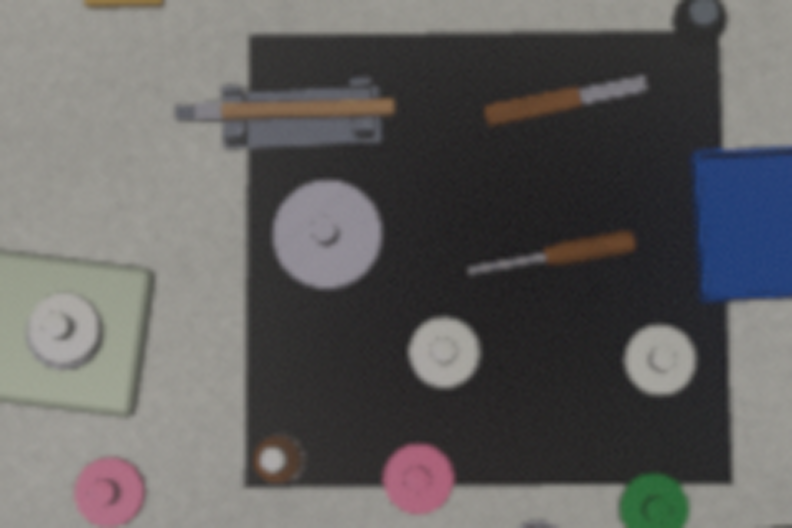

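Request:
drive_tool:
  increments:
    - [0.0217, 0.0327, -0.0138, 0, 0, 0.1115, 0.05]
    - [0.0217, 0.0327, -0.0138, 0, 0, 0.1115, 0.05]
    - [0.0217, 0.0327, -0.0138, 0, 0, 0.1115, 0.05]
    - [0.0217, 0.0327, -0.0138, 0, 0, 0.1115, 0.05]
    - [0.0217, 0.0327, -0.0138, 0, 0, 0.1115, 0.05]
    - [0.0217, 0.0327, -0.0138, 0, 0, 0.1115, 0.05]
    - [0.0217, 0.0327, -0.0138, 0, 0, 0.1115, 0.05]
    - [0.0217, 0.0327, -0.0138, 0, 0, 0.1115, 0.05]
    - [0.0217, 0.0327, -0.0138, 0, 0, 0.1115, 0.05]
    - [0.0217, 0.0327, -0.0138, 0, 0, 0.1115, 0.05]
    - [0, 0, 0, 0, 0, 0, 0.05]
    - [0, 0, 0, 0, 0, 0, 0.05]
    - [0, 0, 0, 0, 0, 0, 0.05]
  squeeze: 25

```text
time: 1.4
position: [0.4584, -0.1678, 0.101]
tool_rot: [0.0, 0.708, 0.706, -0.0]
wrist_force: [-0.2, -0.7, -0.1]
finger_gap: 0.0497
finger_force: 0.0
```

```bash
python3 - <<'E'
from h import *
p,d,c=cam("wrist"); print(c)
cv2.imwrite("pics/w1.png",p[:,:,::-1])
print(cloud(c,d)[210,280])
E
```

```text
{'fx': 369.9551330668149, 'fy': 369.9551330668149, 'cx': 278.71089585701054, 'cy': 211.21804520405152, 'origin': array([ 0.46050144, -0.08902117,  0.24678593]), 'orientation': array([ 1.55739839e-01,  9.87796753e-01, -1.63565939e-03, -3.97313072e-05])}
[ 0.461176   -0.15969018  0.02576875]
```

View pics/w1.png

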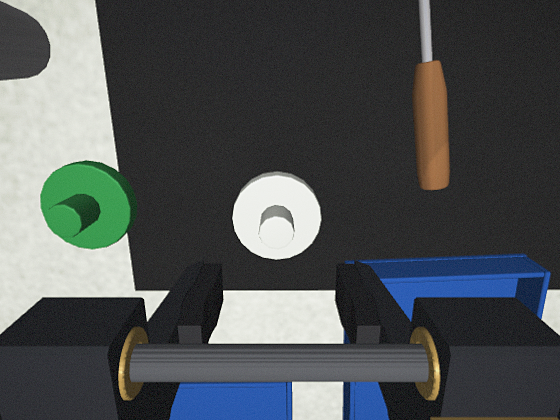

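The wrist view (right = +x, up = +y) shows the white die's hub top at about (277,231). The green look-alike is at (85,205) and the screwdriver at (430,125).

```bash
python3 - <<'E'
from h import *
c=vision.get_calibration("wrist")
print(ray(c,277,231,.04), ray(c,277,216,.014),"(disc bbox centre)")
E
```

```text
[[ 0.45926124 -0.16857151  0.04      ]] [[ 0.45916716 -0.16788598  0.014     ]] (disc bbox centre)
```

Request:
drive_tool:
  increments:
    - [0.0008, -0.0005, -0.045, 0, 0, 0, 0.05]
    - [0, 0, -0.04, 0, 0, 0, 0.05]
    - [0, 0, 0, 0, 0, 0, 0.05]
    - [0, 0, 0, 0, 0, 0, 0.015]
    - [0, 0, 0, 0, 0, 0, 0.015]
    - [0, 0, 0, 0, 0, 0, 0.015]
    - [0, 0, 0, 0, 0, 0, 0.015]
    - [0, 0, 0.03, 0, 0, 0, 0.015]
    - [0, 0, 0.04, 0, 0, 0, 0.015]
    - [-0.0167, -0.039, 0, 0, 0, 0, 0.015]
    - [-0.0167, -0.039, 0, 0, 0, 0, 0.015]
    - [-0.0167, -0.039, 0, 0, 0, 0, 0.015]
    - [-0.0167, -0.039, 0, 0, 0, 0, 0.015]
    - [-0.0167, -0.039, 0, 0, 0, 0, 0.015]
    - [-0.0167, -0.039, 0, 0, 0, 0, 0.015]
    - [0, 0, 0, 0, 0, 0, 0.015]
    - [0, 0, 0, 0, 0, 0, 0.015]
  squeeze: 25

```text
time: 3.15
position: [0.3587, -0.4017, 0.0855]
tool_rot: [-0.0, 0.708, 0.706, 0.0]
wrist_force: [0.5, 0.2, -1.0]
finger_gap: 0.0213
finger_force: 25.0
```

Request:
drive_tool:
  increments:
    - [0, 0, -0.04, 0, 0, 0, 0.015]
    - [0, 0, -0.023, 0, 0, 0, 0.015]
    - [0, 0, 0, 0, 0, 0, 0.015]
    - [0, 0, 0, 0, 0, 0, 0.034]
    - [0, 0, 0, 0, 0, 0, 0.034]
    - [0, 0, 0.03, 0, 0, 0, 0.034]
    - [0, 0, 0.04, 0, 0, 0, 0.034]
    - [0, 0, 0.03, 0, 0, 0, 0.034]
    - [0, 0, 0, 0, 0, 0, 0.05]

```text
time: 4.05
position: [0.3603, -0.403, 0.1279]
tool_rot: [0.005, 0.707, 0.707, -0.001]
wrist_force: [-0.0, 0.5, -0.7]
finger_gap: 0.0398
finger_force: 0.0
```

```bash
cat >> h.py <<'E'
def survey(save=None,n="top"):
    p,d,c=cam(n);P=cloud(c,d);Z=P[...,2]
    hsv=cv2.cvtColor(p,cv2.COLOR_RGB2HSV);H,S,V=[hsv[...,i].astype(int) for i in range(3)]
    if save: cv2.imwrite(save,p[:,:,::-1])
    def sh(name,m,z,lo,hi):
        for q in blobs(m,lo):
            if cv2.contourArea(q)>hi: continue
            b=cv2.boxPoints(cv2.minAreaRect(q));W=ray(c,b[:,0],b[:,1],z)
            e=W[1]-W[0];g=W[2]-W[1];L=e if np.linalg.norm(e)>np.linalg.norm(g) else g
            w=W.mean(0)
            if .2<w[0]<.8 and abs(w[1])<.5: print(name,b.mean(0).round(),w.round(4)[:2],"size",np.linalg.norm(e[:2]).round(3),np.linalg.norm(g[:2]).round(3),"yaw",np.degrees(np.arctan2(L[1],L[0])).round(1))
    sh("white",(S<50)&(V>150)&(Z>.008)&(Z<.07),.014,60,500)
    sh("wood",(H<20)&(S>100)&(V>60)&(Z<.06),.014,30,400)
    return p,d,c
E
python3 -c "
from h import *
survey('pics/t2.png')"
```

```text
white [420. 268.] [ 0.3723 -0.3911] size 0.051 0.023 yaw -55.2
white [274. 236.] [0.4645 0.0187] size 0.051 0.054 yaw 179.4
wood [319. 205.] [ 0.5545 -0.1093] size 0.078 0.019 yaw -79.8
wood [243. 162.] [0.6804 0.1082] size 0.09 0.009 yaw -87.8
wood [301. 162.] [ 0.6797 -0.0604] size 0.082 0.018 yaw -79.0
```

View pics/t2.png

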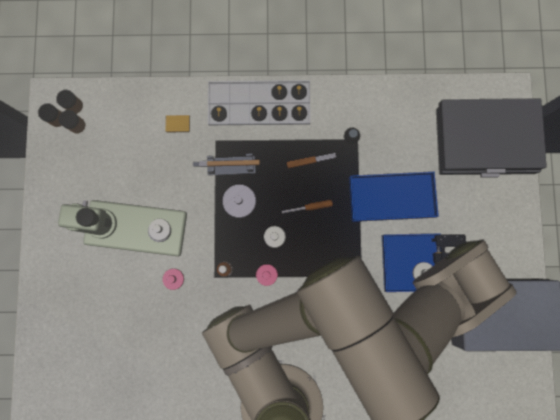

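The die is in the die tray at (423,271), and the other objects have not moved.

Request:
drive_tool:
  increments:
    - [0.0107, 0.042, -0.0025, 0, 0, 0, 0.05]
    - [0.0107, 0.042, -0.0025, 0, 0, 0, 0.05]
    - [0.0107, 0.042, -0.0025, 0, 0, 0, 0.05]
    - [0.0107, 0.042, -0.0025, 0, 0, 0, 0.05]
    - [0.0107, 0.042, -0.0025, 0, 0, 0, 0.05]
    - [0.0107, 0.042, -0.0025, 0, 0, 0, 0.05]
    - [0.0107, 0.042, -0.0025, 0, 0, 0, 0.05]
    - [0.0107, 0.042, -0.0025, 0, 0, 0, 0.05]
    - [0.0107, 0.042, -0.0025, 0, 0, 0, 0.05]
    - [0.0107, 0.042, -0.0025, 0, 0, 0, 0.05]
    - [0, 0, 0, 0, 0, 0, 0.05]
    - [0, 0, 0, 0, 0, 0, 0.05]

```text
time: 5.3
position: [0.4657, 0.0192, 0.0972]
tool_rot: [-0.0, 0.707, 0.708, -0.0]
wrist_force: [-0.2, -0.4, 0.1]
finger_gap: 0.05
finger_force: 0.0
```

Request:
drive_tool:
  increments:
    - [0, 0, -0.041, 0, 0, 0, 0.05]
    - [0, 0, -0.04, 0, 0, 0, 0.05]
    - [0, 0, 0, 0, 0, 0, 0.05]
    - [0, 0, 0, 0, 0, 0, 0.015]
    - [0, 0, 0, 0, 0, 0, 0.015]
    - [0, 0, 0, 0, 0, 0, 0.015]
    - [0, 0, 0, 0, 0, 0, 0.015]
    - [0, 0, 0.03, 0, 0, 0, 0.015]
    - [0, 0, 0.045, 0, 0, 0, 0.015]
    - [-0.0044, -0.0419, 0, 0, 0, 0, 0.015]
    - [-0.0044, -0.0419, 0, 0, 0, 0, 0.015]
    - [-0.0044, -0.0419, 0, 0, 0, 0, 0.015]
    - [-0.0044, -0.0419, 0, 0, 0, 0, 0.015]
    - [-0.0044, -0.0419, 0, 0, 0, 0, 0.015]
    - [-0.0044, -0.0419, 0, 0, 0, 0, 0.015]
    - [-0.0044, -0.0419, 0, 0, 0, 0, 0.015]
    - [-0.0044, -0.0419, 0, 0, 0, 0, 0.015]
    - [-0.0044, -0.0419, 0, 0, 0, 0, 0.015]
    - [-0.0044, -0.0419, 0, 0, 0, 0, 0.015]
    - [0, 0, 0, 0, 0, 0, 0.015]

```text
time: 7.3
position: [0.4212, -0.4051, 0.0915]
tool_rot: [0.001, 0.709, 0.705, -0.001]
wrist_force: [0.1, 0.9, -0.6]
finger_gap: 0.0212
finger_force: 25.0
```

Request:
drive_tool:
  increments:
    - [0, 0, 0, 0, 0, 0, 0.015]

```text
time: 7.4
position: [0.4217, -0.4007, 0.0913]
tool_rot: [-0.0, 0.708, 0.706, 0.0]
wrist_force: [-0.5, -0.1, -1.1]
finger_gap: 0.0214
finger_force: 25.0
```

Request:
drive_tool:
  increments:
    - [0, 0, -0.04, 0, 0, 0, 0.015]
    - [0, 0, -0.029, 0, 0, 0, 0.015]
    - [0, 0, 0, 0, 0, 0, 0.015]
    - [0, 0, 0, 0, 0, 0, 0.034]
    - [0, 0, 0, 0, 0, 0, 0.034]
    - [0, 0, 0.03, 0, 0, 0, 0.034]
    - [0, 0, 0.045, 0, 0, 0, 0.034]
    - [0, 0, 0.0425, 0, 0, 0, 0.034]
    - [0, 0, 0, 0, 0, 0, 0.05]

```text
time: 8.3
position: [0.4237, -0.4022, 0.1472]
tool_rot: [0.006, 0.707, 0.707, -0.001]
wrist_force: [-0.0, 0.6, -0.5]
finger_gap: 0.0401
finger_force: 0.0
```

Request:
drive_tool:
  increments:
    - [0.004, 0.046, 0, 0, 0, 0, 0.05]
    - [0.004, 0.046, 0, 0, 0, 0, 0.05]
    - [0.004, 0.046, 0, 0, 0, 0, 0.05]
    - [0.004, 0.046, 0, 0, 0, 0, 0.05]
    - [0.004, 0.046, 0, 0, 0, 0, 0.05]
    - [0.004, 0.046, 0, 0, 0, 0, 0.05]
    - [0.004, 0.046, 0, 0, 0, 0, 0.05]
    - [0.004, 0.046, 0, 0, 0, 0, 0.05]
    - [0.004, 0.046, 0, 0, 0, 0, 0.05]
    - [0.004, 0.046, 0, 0, 0, 0, 0.05]
    - [0.004, 0.046, 0, 0, 0, 0, 0.05]
    - [0.004, 0.046, 0, 0, 0, 0, 0.05]
    - [0.004, 0.046, 0, 0, 0, 0, 0.05]
    - [0.004, 0.046, 0, 0, 0, 0, 0.05]
    - [0, 0, 0, 0, 0, 0, 0.05]
    - [0, 0, 0, 0, 0, 0, 0.05]

```text
time: 9.9
position: [0.4776, 0.244, 0.1402]
tool_rot: [0.0, 0.707, 0.708, -0.0]
wrist_force: [0.6, -0.5, -0.9]
finger_gap: 0.0497
finger_force: 0.0
```

```bash
python3 - <<'E'
from h import *
survey()
p,d,c=cam("wrist");cv2.imwrite("pics/w3.png",p[:,:,::-1]);np.savez("w3.npz",p=p,d=d,**{k:np.array(v) for k,v in c.items()})
E
```

```text
white [424. 272.] [ 0.3602 -0.4008] size 0.05 0.053 yaw 177.2
white [158. 246.] [0.4388 0.3494] size 0.031 0.02 yaw -90.5
white [422. 250.] [ 0.4217 -0.3995] size 0.053 0.053 yaw -90.5
white [238. 205.] [0.5568 0.1196] size 0.062 0.06 yaw -32.2
white [231. 193.] [0.5906 0.1407] size 0.056 0.019 yaw -52.4
wood [319. 205.] [ 0.5545 -0.1093] size 0.078 0.019 yaw -80.1
wood [237. 162.] [0.6804 0.1241] size 0.122 0.009 yaw -88.4
wood [301. 162.] [ 0.6794 -0.0604] size 0.082 0.019 yaw -79.0
```

View pics/w3.png

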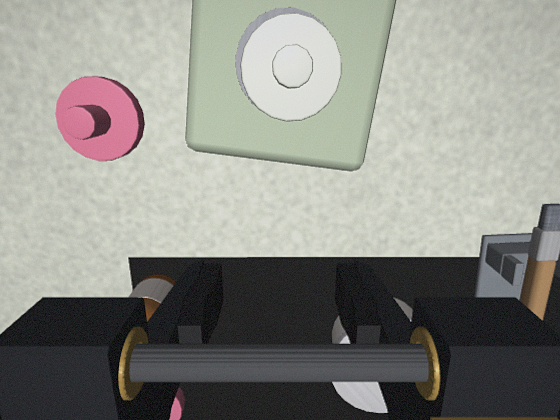

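The wrist view shows die0's hub at (292,66) and its disc at (290,66). The anvil's grey edge shows to the left, so the die sits slightly to the +x side. The base's front edge runs from (187,148) to (363,169).

```bash
python3 - <<'E'
from h import *
f=np.load("w3.npz");c={k:f[k] for k in f.files}
print("hub",ray(c,292,66,.08),"disc",ray(c,290,66,.054))
A=ray(c,187,148,.02)[0];B=ray(c,363,169,.02)[0];m=(A+B)/2;e=(B-A)/np.linalg.norm(B-A);n=np.array([-e[1],e[0],0]);print(A,B,np.linalg.norm(B-A),"anvil est",m+n*.065,"x-yaw",np.degrees(np.arctan2(e[1],e[0])))
E
```

```text
hub [[0.48664988 0.33448105 0.08      ]] disc [[0.48634853 0.3360768  0.054     ]]
[0.41399192 0.28348169 0.02      ] [0.54108804 0.26808636 0.02      ] 0.12802515720328284 anvil est [0.48535639 0.34031234 0.02      ] x-yaw -6.906668973546245
```

Request:
drive_tool:
  increments:
    - [0.0045, 0.0455, 0, 0, 0, 0, 0.05]
    - [0.0045, 0.0455, 0, 0, 0, 0, 0.05]
    - [0, 0, 0, 0, 0, 0, 0.05]
    - [0, 0, -0.04, 0, 0, 0, 0.05]
    - [0, 0, -0.044, 0, 0, 0, 0.05]
    - [0, 0, 0, 0, 0, 0, 0.05]
    - [0, 0, 0, 0, 0, 0, 0.05]
    - [0, 0, 0, 0, 0, 0, 0.015]
    - [0, 0, 0, 0, 0, 0, 0.015]
    - [0, 0, 0, 0, 0, 0, 0.015]
    - [0, 0, 0, 0, 0, 0, 0.015]
    - [0, 0, 0.03, 0, 0, 0, 0.015]
    - [0, 0, 0.045, 0, 0, 0, 0.015]
    - [0, 0, 0, 0, 0, 0, 0.015]

```text
time: 11.4
position: [0.4892, 0.3354, 0.1366]
tool_rot: [0.002, 0.707, 0.707, 0.005]
wrist_force: [-0.2, -0.6, -0.5]
finger_gap: 0.0213
finger_force: 25.0
```

Request:
drive_tool:
  increments:
    - [-0.0066, -0.0442, 0, 0, 0, 0, 0.015]
    - [-0.0066, -0.0442, 0, 0, 0, 0, 0.015]
    - [-0.0066, -0.0442, 0, 0, 0, 0, 0.015]
    - [-0.0066, -0.0442, 0, 0, 0, 0, 0.015]
    - [-0.0066, -0.0442, 0, 0, 0, 0, 0.015]
    - [-0.0066, -0.0442, 0, 0, 0, 0, 0.015]
    - [-0.0066, -0.0442, 0, 0, 0, 0, 0.015]
    - [-0.0066, -0.0442, 0, 0, 0, 0, 0.015]
    - [-0.0066, -0.0442, 0, 0, 0, 0, 0.015]
    - [-0.0066, -0.0442, 0, 0, 0, 0, 0.015]
    - [-0.0066, -0.0442, 0, 0, 0, 0, 0.015]
    - [-0.0066, -0.0442, 0, 0, 0, 0, 0.015]
    - [-0.0066, -0.0442, 0, 0, 0, 0, 0.015]
    - [-0.0066, -0.0442, 0, 0, 0, 0, 0.015]
    - [-0.0066, -0.0442, 0, 0, 0, 0, 0.015]
    - [0, 0, 0, 0, 0, 0, 0.015]
    - [0, 0, 0, 0, 0, 0, 0.015]

```text
time: 13.1
position: [0.3876, -0.3287, 0.1304]
tool_rot: [-0.001, 0.708, 0.706, 0.0]
wrist_force: [0.2, 0.6, -1.1]
finger_gap: 0.0213
finger_force: 25.0
```

Request:
drive_tool:
  increments:
    - [0, 0, -0.04, 0, 0, 0, 0.015]
    - [0, 0, -0.04, 0, 0, 0, 0.015]
    - [0, 0, -0.028, 0, 0, 0, 0.015]
    - [0, 0, 0, 0, 0, 0, 0.015]
    - [0, 0, 0, 0, 0, 0, 0.034]
    - [0, 0, 0, 0, 0, 0, 0.034]
    - [0, 0, 0.03, 0, 0, 0, 0.034]
    - [0, 0, 0.035, 0, 0, 0, 0.034]
    - [0, 0, 0.0375, 0, 0, 0, 0.034]
    - [0.0233, 0.035, -0.005, 0, 0, 0.025, 0.06]
    - [0.0233, 0.035, -0.005, 0, 0, 0.025, 0.06]
    - [0.0233, 0.035, -0.005, 0, 0, 0.025, 0.06]
    - [0.0233, 0.035, -0.005, 0, 0, 0.025, 0.06]
    - [0.0233, 0.035, -0.005, 0, 0, 0.025, 0.06]
    - [0.0233, 0.035, -0.005, 0, 0, 0.025, 0.06]
    - [0.0233, 0.035, -0.005, 0, 0, 0.0245, 0.06]
    - [0, 0, 0, 0, 0, 0, 0.06]
    - [0, 0, 0, 0, 0, 0, 0.06]

```text
time: 14.9
position: [0.5514, -0.0829, 0.0917]
tool_rot: [0.001, 0.642, 0.766, 0.0]
wrist_force: [0.0, 0.5, 0.2]
finger_gap: 0.0598
finger_force: 0.0
```

```bash
python3 - <<'E'
from h import *
survey()
p,d,c=cam("wrist")
P=cloud(c,d);hsv=cv2.cvtColor(p,cv2.COLOR_RGB2HSV)
m=(hsv[...,0]<20)&(hsv[...,1]>100)&(P[...,2]<.05)&(P[...,2]>.005)
for q in blobs(m,800):
    mk=np.zeros(m.shape,np.uint8);cv2.drawContours(mk,[q],-1,1,-1);X=P[mk>0];X=X[np.abs(X[:,2]-np.median(X[:,2]))<.012]
    b=cv2.boxPoints(cv2.minAreaRect((X[:,:2]*1000).astype(np.float32)));e=b[1]-b[0];g=b[2]-b[1];L=e if np.hypot(*e)>np.hypot(*g) else g
    print(b.mean(0).round(1),np.hypot(*e).round(1),np.hypot(*g).round(1),"yaw",np.degrees(np.arctan2(L[1],L[0])).round(1),"z95",np.percentile(X[:,2],95).round(4), cv2.boundingRect(q))
E
```

```text
white [424. 272.] [ 0.3602 -0.3995] size 0.048 0.047 yaw -90.4
white [396. 262.] [ 0.3886 -0.3251] size 0.048 0.047 yaw -90.4
white [422. 250.] [ 0.4217 -0.3995] size 0.048 0.048 yaw -90.5
wood [291. 162.] [ 0.6795 -0.0321] size 0.033 0.017 yaw -45.0
wood [240. 162.] [0.6802 0.1168] size 0.107 0.009 yaw -87.9
[674.  -63.9] 84.1 14.3 yaw -87.6 z95 0.0126 (455, 158, 45, 123)
```

Request:
drive_tool:
  increments:
    - [-0.0007, -0.001, -0.045, 0, 0, 0, 0.06]
    - [0, 0, -0.0425, 0, 0, 0, 0.06]
    - [0, 0, 0, 0, 0, 0, 0.06]
    - [0, 0, 0, 0, 0, 0, 0.06]
    - [0, 0, 0, 0, 0, 0, 0.012]
    - [0, 0, 0, 0, 0, 0, 0.012]
    - [0, 0, 0, 0, 0, 0, 0.012]
    - [0, 0, 0, 0, 0, 0, 0.012]
    - [0, 0, 0, 0, 0, 0, 0.012]
  squeeze: 35

```text
time: 15.9
position: [0.5506, -0.0845, 0.0033]
tool_rot: [0.0, 0.643, 0.766, 0.0]
wrist_force: [0.2, -0.2, 0.3]
finger_gap: 0.0221
finger_force: 0.1
```

Request:
drive_tool:
  increments:
    - [0, 0, 0, 0, 0, 0, 0.012]
    - [0, 0, 0, 0, 0, 0, 0.012]

```text
time: 16.1
position: [0.5506, -0.0845, 0.0033]
tool_rot: [0.0, 0.643, 0.766, -0.0]
wrist_force: [-0.2, -0.4, 2.6]
finger_gap: 0.0198
finger_force: 35.0
```

Request:
drive_tool:
  increments:
    - [0, 0, 0.03, 0, 0, 0, 0.012]
    - [0, 0, 0.04, 0, 0, 0, 0.012]
    - [0.0004, -0.0393, 0, 0, 0, -0.02, 0.012]
    - [0.0004, -0.0393, 0, 0, 0, -0.02, 0.012]
    - [0.0004, -0.0393, 0, 0, 0, -0.02, 0.012]
    - [0.0004, -0.0393, 0, 0, 0, -0.02, 0.012]
    - [0.0004, -0.0393, 0, 0, 0, -0.02, 0.012]
    - [0.0004, -0.0393, 0, 0, 0, -0.02, 0.012]
    - [0, 0, 0, 0, 0, 0, 0.012]
    - [0, 0, 0, 0, 0, 0, 0.012]

```text
time: 17.1
position: [0.5526, -0.3206, 0.0727]
tool_rot: [-0.001, 0.688, 0.725, 0.0]
wrist_force: [-0.0, 0.5, 0.4]
finger_gap: 0.0197
finger_force: 35.0
```

```bash
python3 - <<'E'
from h import *
survey("pics/t4.png")
p,d,c=cam("wrist");cv2.imwrite("pics/w4.png",np.hstack([p[:,:,::-1]]))
E
```

```text
white [424. 272.] [ 0.3602 -0.3995] size 0.048 0.047 yaw -90.4
white [424. 252.] [ 0.4168 -0.4047] size 0.051 0.036 yaw -50.2
wood [236. 162.] [0.68   0.1269] size 0.128 0.009 yaw -88.0
wood [301. 162.] [ 0.6797 -0.0604] size 0.082 0.018 yaw -79.0
```

View pics/t4.png

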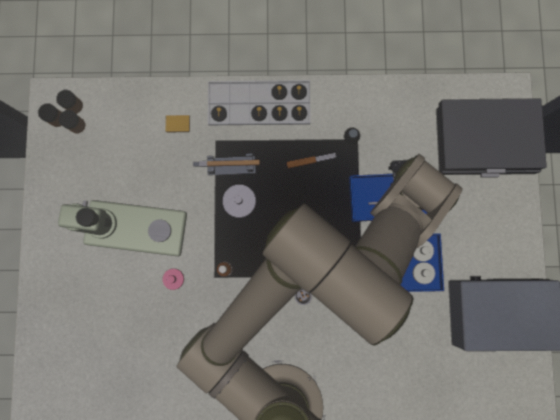

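The screwdriver is held over the oblong tray. The knife is unmoved at (311,160), and the bare anvil shows at (160,231).

Request:
drive_tool:
  increments:
    - [0, 0, -0.04, 0, 0, 0, 0.012]
    - [0, 0, -0.0235, 0, 0, 0, 0.012]
    - [0, 0, 0, 0, 0, 0, 0.012]
    - [0, 0, 0, 0, 0, 0, 0.028]
    - [0, 0, 0, 0, 0, 0, 0.028]
    - [0, 0, 0, 0, 0, 0, 0.028]
    - [0, 0, 0.04, 0, 0, 0, 0.028]
    - [0, 0, 0.045, 0, 0, 0, 0.028]
    - [0, 0, 0, 0, 0, 0, 0.05]
    - [0.0189, 0.0334, 0, 0, 0, 0.02, 0.05]
    - [0.0189, 0.0334, 0, 0, 0, 0.02, 0.05]
    - [0.0189, 0.0334, 0, 0, 0, 0.02, 0.05]
    - [0.0189, 0.0334, 0, 0, 0, 0.02, 0.05]
    - [0.0189, 0.0334, 0, 0, 0, 0.02, 0.05]
    - [0.0189, 0.0334, 0, 0, 0, 0.02, 0.05]
    - [0.0189, 0.0334, 0, 0, 0, 0.02, 0.05]
    - [0, 0, 0, 0, 0, 0, 0.05]
    - [0, 0, 0, 0, 0, 0, 0.05]

```text
time: 19.0
position: [0.6852, -0.086, 0.0945]
tool_rot: [-0.0, 0.635, 0.773, -0.0]
wrist_force: [0.6, -0.2, -0.6]
finger_gap: 0.0502
finger_force: 0.0
```

```bash
python3 - <<'E'
from h import *
p,d,c=survey()
np.savez("t5.npz",p=p,d=d,**{k:np.array(v) for k,v in c.items()})
a=p[145:290,110:460,::-1];cv2.imwrite("pics/t5.png",cv2.resize(a,None,fx=2.2,fy=2.2,interpolation=cv2.INTER_CUBIC))
E
```

```text
wood [401. 204.] [ 0.5543 -0.3444] size 0.068 0.012 yaw -90.5
wood [238. 162.] [0.6796 0.1212] size 0.116 0.009 yaw -87.5
```

View pics/t5.png

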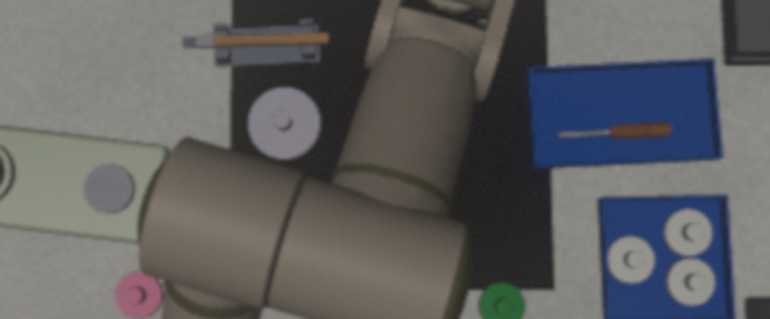

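The screwdriver lies in the oblong tray and three dies are in the square tray. The bare anvil is at crop (109,188), which is pixel (159.5,230.5).

Request:
drive_tool:
  increments:
    - [0, 0, -0.045, 0, 0, 0, 0.05]
    - [0, 0, -0.046, 0, 0, 0, 0.05]
    - [0, 0, 0, 0, 0, 0, 0.05]
    - [0, 0, 0, 0, 0, 0, 0.01]
    - [0, 0, 0, 0, 0, 0, 0.01]
    - [0, 0, 0, 0, 0, 0, 0.01]
    - [0, 0, 0, 0, 0, 0, 0.01]
    - [0, 0, 0, 0, 0, 0, 0.01]
    - [0, 0, 0, 0, 0, 0, 0.01]

```text
time: 19.95
position: [0.6853, -0.0867, 0.004]
tool_rot: [0.0, 0.635, 0.772, -0.0]
wrist_force: [-1.0, -0.9, 2.3]
finger_gap: 0.0176
finger_force: 35.0
```

```bash
python3 - <<'E'
from h import *
f=np.load("t5.npz");p,d=f["p"],f["d"];c={k:f[k] for k in f.files}
P=cloud(c,d);m=(P[...,2]>.033)&(P[...,2]<.048);k=np.zeros_like(m);k[212:250,140:180]=1
for q in blobs(m&k,50):
    (u,v),r=cv2.minEnclosingCircle(q);print("anvil",u,v,r*2/471*1.31,ray(c,u,v,.04),cv2.contourArea(q))
hsv=cv2.cvtColor(p,cv2.COLOR_RGB2HSV).astype(int);print(hsv[231,160],hsv[231,145])
m2=(hsv[...,1]<25)&k
for q in blobs(m2,50):
    (u,v),r=cv2.minEnclosingCircle(q);print("col",u,v,r*2/471*1.31,ray(c,u,v,.04))
# brush
b=(hsv[...,0]<20)&(hsv[...,1]>70)&(hsv[...,2]>60);k[:]=0;k[140:180,180:270]=1
for q in blobs(b&k): 
    r=cv2.boxPoints(cv2.minAreaRect(q));print("brush wood",ray(c,r[:,0],r[:,1],.044).round(4))
Z=P[...,2];mm=(Z>.048-.012)&k
v,u=np.where(mm);print("high u/v",u.min(),u.max(),v.min(),v.max())
X=P[(Z>.002)&(Z<.012)&k];print("base",X.min(0),X.max(0), np.percentile(X,[2,98],axis=0))
E
```

```text
anvil 158.9198455810547 230.2480926513672 0.06422907219824012 [[0.48289246 0.33979465 0.04      ]] 383.0
[138  11 117] [ 40  27 144]
col 156.07400512695312 233.7454833984375 0.09709625195545755 [[0.47317482 0.34754212 0.04      ]]
brush wood [[0.6803 0.2041 0.044 ]
 [0.6826 0.0593 0.044 ]
 [0.668  0.059  0.044 ]
 [0.6657 0.2036 0.044 ]]
high u/v 183 268 140 179
base [0.63206505 0.03129757 0.00200202] [0.75122231 0.29258363 0.01172982] [[0.63515058 0.03467661 0.00206044]
 [0.74827375 0.2853068  0.01029437]]
```

Request:
drive_tool:
  increments:
    - [0, 0, 0.03, 0, 0, 0, 0.01]
    - [0, 0, 0.045, 0, 0, 0, 0.01]
    - [-0.0137, -0.0384, 0, 0, 0, -0.0233, 0.01]
    - [-0.0137, -0.0384, 0, 0, 0, -0.0233, 0.01]
    - [-0.0137, -0.0384, 0, 0, 0, -0.0233, 0.01]
    - [-0.0137, -0.0384, 0, 0, 0, -0.0233, 0.01]
    - [-0.0137, -0.0384, 0, 0, 0, -0.0233, 0.01]
    - [-0.0137, -0.0384, 0, 0, 0, -0.0233, 0.01]
    - [0, 0, 0, 0, 0, 0, 0.01]
    - [0, 0, 0, 0, 0, 0, 0.01]

```text
time: 20.95
position: [0.6028, -0.3174, 0.0785]
tool_rot: [-0.0, 0.688, 0.725, 0.0]
wrist_force: [-1.1, 0.1, -1.1]
finger_gap: 0.0176
finger_force: 35.0
```

Request:
drive_tool:
  increments:
    - [0, 0, -0.04, 0, 0, 0, 0.01]
    - [0, 0, -0.029, 0, 0, 0, 0.01]
    - [0, 0, 0, 0, 0, 0, 0.01]
    - [0, 0, 0, 0, 0, 0, 0.027]
    - [0, 0, 0, 0, 0, 0, 0.027]
    - [0, 0, 0, 0, 0, 0, 0.027]
    - [0, 0, 0.04, 0, 0, 0, 0.027]
    - [0, 0, 0.045, 0, 0, 0, 0.027]
    - [0, 0, 0.045, 0, 0, 0, 0.05]

```text
time: 21.85
position: [0.6029, -0.3167, 0.1419]
tool_rot: [0.0, 0.688, 0.726, 0.0]
wrist_force: [1.1, -1.2, 0.5]
finger_gap: 0.033
finger_force: 0.0
```

Request:
drive_tool:
  increments:
    - [-0.0039, 0.0434, -0.002, 0, 0, -0.0052, 0.05]
    - [-0.0039, 0.0434, -0.002, 0, 0, -0.0052, 0.05]
    - [-0.0039, 0.0434, -0.002, 0, 0, -0.0052, 0.05]
    - [-0.0039, 0.0434, -0.002, 0, 0, -0.0052, 0.05]
    - [-0.0039, 0.0434, -0.002, 0, 0, -0.0052, 0.05]
    - [-0.0039, 0.0434, -0.002, 0, 0, -0.0052, 0.05]
    - [-0.0039, 0.0434, -0.002, 0, 0, -0.0052, 0.05]
    - [-0.0039, 0.0434, -0.002, 0, 0, -0.0052, 0.05]
    - [-0.0039, 0.0434, -0.002, 0, 0, -0.0052, 0.05]
    - [-0.0039, 0.0434, -0.002, 0, 0, -0.0052, 0.05]
    - [0, 0, 0, 0, 0, 0, 0.05]
    - [0, 0, 0, 0, 0, 0, 0.05]

```text
time: 23.05
position: [0.5641, 0.1175, 0.1202]
tool_rot: [0.0, 0.706, 0.708, 0.0]
wrist_force: [0.3, -0.6, -0.6]
finger_gap: 0.0499
finger_force: 0.0
```

```bash
python3 - <<'E'
from h import *
p,d,c=survey()
a=p[140:300,330:460,::-1]
w,_,_=cam("wrist");w=w[:,:,::-1]
b=cv2.resize(a,(341,420),interpolation=cv2.INTER_CUBIC);cv2.imwrite("pics/t6.png",cv2.resize(np.hstack([b,w]),(795,371)))
E
```

```text
white [424. 273.] [ 0.3588 -0.4008] size 0.05 0.05 yaw -90.4
white [396. 263.] [ 0.3872 -0.325 ] size 0.053 0.05 yaw -90.4
white [422. 250.] [ 0.4224 -0.3988] size 0.053 0.053 yaw -46.4
wood [400. 204.] [ 0.5543 -0.3429] size 0.071 0.012 yaw -90.5
wood [381. 188.] [ 0.6021 -0.2905] size 0.078 0.012 yaw -87.1
```

View pics/t6.png

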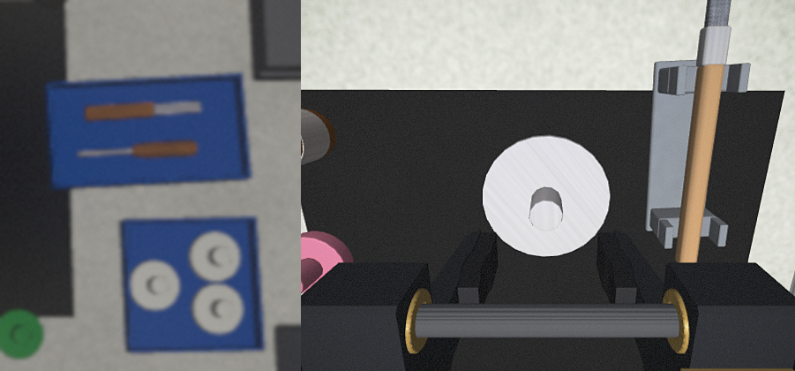

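The left panel shows both tools flat in the oblong tray and three dies in the square tray. The wrist panel shows the lid's knob at (546,205), centred between the fingers.

Request:
drive_tool:
  increments:
    - [0, 0, -0.035, 0, 0, 0, 0.05]
    - [0, 0, -0.032, 0, 0, 0, 0.05]
    - [0, 0, 0, 0, 0, 0, 0.05]
    - [0, 0, 0, 0, 0, 0, 0.015]
    - [0, 0, 0, 0, 0, 0, 0.015]
    - [0, 0, 0, 0, 0, 0, 0.015]
    - [0, 0, 0, 0, 0, 0, 0.015]
    - [0, 0, 0, 0, 0, 0, 0.015]

```text
time: 23.95
position: [0.5646, 0.1169, 0.0539]
tool_rot: [0.001, 0.706, 0.708, 0.001]
wrist_force: [-0.3, -1.5, 7.6]
finger_gap: 0.021
finger_force: 35.0
```

Request:
drive_tool:
  increments:
    - [0, 0, 0.02, 0, 0, 0, 0.015]
    - [0, 0, 0.03, 0, 0, 0, 0.015]
    - [-0.0188, -0.0334, 0, 0, 0, 0, 0.015]
    - [-0.0188, -0.0334, 0, 0, 0, 0, 0.015]
    - [-0.0188, -0.0334, 0, 0, 0, 0, 0.015]
    - [-0.0188, -0.0334, 0, 0, 0, 0, 0.015]
    - [-0.0188, -0.0334, 0, 0, 0, 0, 0.015]
    - [0, 0, 0, 0, 0, 0, 0.015]
    - [0, 0, 0, 0, 0, 0, 0.015]

```text
time: 24.85
position: [0.4701, -0.0504, 0.103]
tool_rot: [0.0, 0.707, 0.707, 0.0]
wrist_force: [-0.2, 0.3, 0.4]
finger_gap: 0.0208
finger_force: 35.0
```

Request:
drive_tool:
  increments:
    - [0, 0, -0.04, 0, 0, 0, 0.015]
    - [0, 0, -0.035, 0, 0, 0, 0.015]
    - [0, 0, -0.008, 0, 0, 0, 0.015]
    - [0, 0, 0, 0, 0, 0, 0.015]
    - [0, 0, 0, 0, 0, 0, 0.04]
    - [0, 0, 0, 0, 0, 0, 0.04]
    - [0, 0, 0, 0, 0, 0, 0.05]
    - [0, 0, 0.045, 0, 0, 0, 0.05]
    - [0, 0, 0.045, 0, 0, 0, 0.05]
    - [0, 0, 0.02, 0, 0, 0, 0.05]

```text
time: 25.85
position: [0.4712, -0.0502, 0.1335]
tool_rot: [0.002, 0.706, 0.708, 0.001]
wrist_force: [0.9, 0.1, -0.0]
finger_gap: 0.0499
finger_force: 0.0
```

Request:
drive_tool:
  increments:
    - [0.0291, 0.0267, 0, 0, 0, 0.0023, 0.05]
    - [0.0291, 0.0267, 0, 0, 0, 0.0023, 0.05]
    - [0.0291, 0.0267, 0, 0, 0, 0.0023, 0.05]
    - [0.0291, 0.0267, 0, 0, 0, 0.0023, 0.05]
    - [0.0291, 0.0267, 0, 0, 0, 0.0023, 0.05]
    - [0.0291, 0.0267, 0, 0, 0, 0.0023, 0.05]
    - [0.0291, 0.0267, 0, 0, 0, 0.0023, 0.05]
    - [0, 0, 0, 0, 0, 0, 0.05]
    - [0, 0, 0, 0, 0, 0, 0.05]

```text
time: 26.75
position: [0.6736, 0.1374, 0.1294]
tool_rot: [-0.0, 0.7, 0.714, -0.0]
wrist_force: [0.3, -1.6, -0.1]
finger_gap: 0.0502
finger_force: 0.0
```

```bash
python3 - <<'E'
from h import *
print(robot.state()["position"])
c=vision.get_calibration("wrist");w,d,_=cam("wrist");P=cloud(c,d);hsv=cv2.cvtColor(w,cv2.COLOR_RGB2HSV).astype(int)
m=(hsv[...,0]<22)&(hsv[...,1]>70)&(P[...,2]>.02)&(P[...,2]<.06)
for q in blobs(m,300):
    mk=np.zeros(m.shape,np.uint8);cv2.drawContours(mk,[q],-1,1,-1);X=P[(mk>0)&(np.abs(P[...,2]-.044)<.006)]
    y=X[:,1];l=np.polyfit(y,X[:,0],1);print(len(X),"y",y.min(),y.max(),"x at .1365",np.polyval(l,.1365),"yaw",90-np.degrees(np.arctan(l[0])),np.median(X[:,2]))
t,d2,ct=cam("top");P2=cloud(ct,d2);Z=P2[...,2]
m=(Z>.034)&(P2[...,1]<.2)&(P2[...,1]>.05)&(P2[...,0]>.5)&(P2[...,0]<.63);print("pot rim pts",m.sum())
v,u=np.where(m);(a,b),r=cv2.minEnclosingCircle(np.c_[u,v].astype(np.float32));print(ray(ct,a,b,.04),r*2*1.31/471)
cv2.imwrite("pics/t7.png",np.vstack([cv2.resize(t[120:300,100:380,::-1],(560,360)),cv2.resize(w[:,:,::-1],(320,240))[:, :] if 0 else np.hstack([cv2.resize(w[:,:,::-1],(320,240)),np.zeros((240,240,3),np.uint8)])]))
E
```

```text
[0.67361578 0.13738563 0.12938034]
4225 y 0.0569667617993162 0.20563598092932833 x at .1365 0.6750206758481634 yaw 90.95920604321643 0.04364462172464817
pot rim pts 3013
[[0.63254775 0.18406782 0.04      ]] 0.26380074276286325
```

View pics/t7.png

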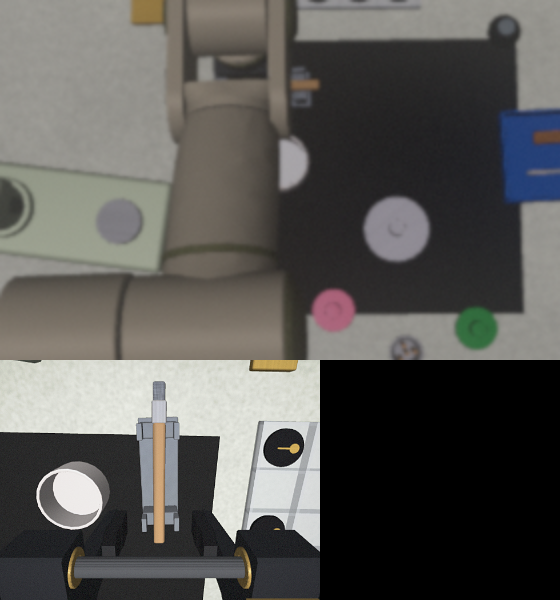

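The top panel shows the lid standing on the mat at (397,228), with the pot half hidden. The wrist panel shows the brush along the rest under the gripper and the open pot at (72,495).

Request:
drive_tool:
  increments:
    - [0.0012, -0.0009, -0.04, 0, 0, 0, 0.05]
    - [0, 0, -0.04, 0, 0, 0, 0.05]
    - [0, 0, -0.031, 0, 0, 0, 0.05]
    - [0, 0, 0, 0, 0, 0, 0.05]
    - [0, 0, 0, 0, 0, 0, 0.005]
    - [0, 0, 0, 0, 0, 0, 0.005]
    - [0, 0, 0, 0, 0, 0, 0.005]
    - [0, 0, 0, 0, 0, 0, 0.005]
    - [0, 0, 0, 0, 0, 0, 0.005]
    - [0, 0, 0, 0, 0, 0, 0.005]
  squeeze: 45

```text
time: 27.85
position: [0.6753, 0.136, 0.0196]
tool_rot: [0.0, 0.701, 0.713, 0.0]
wrist_force: [-1.4, 1.1, 4.8]
finger_gap: 0.0134
finger_force: 45.0
```

```bash
python3 - <<'E'
from h import *
c=vision.get_calibration("wrist");w,d,_=cam("wrist");P=cloud(c,d);Z=P[...,2]
m=(np.abs(Z-.039)<.004)&(np.abs(P[...,0]-.564)<.06)&(np.abs(P[...,1]-.117)<.06)
X=P[m];print(m.sum(),X.min(0),X.max(0),((X.min(0)+X.max(0))/2))
E
```

```text
2927 [0.55413505 0.07560484 0.03500119] [0.60524358 0.15321018 0.04141759] [0.57968931 0.11440751 0.03820939]
```

Request:
drive_tool:
  increments:
    - [0, 0, 0.03, 0, 0, 0, 0.005]
    - [0, 0, 0.05, 0, 0, 0, 0.005]
    - [0, 0, 0.05, 0, 0, 0, 0.005]
    - [-0.018, -0.0182, 0, -0.1164, 0, 0, 0.005]
    - [-0.018, -0.0182, 0, -0.1164, 0, 0, 0.005]
    - [-0.018, -0.0182, 0, -0.1164, 0, 0, 0.005]
    - [-0.018, -0.0182, 0, -0.1164, 0, 0, 0.005]
    - [-0.018, -0.0182, 0, -0.1164, 0, 0, 0.005]
    - [-0.018, -0.0182, 0, -0.1164, 0, 0, 0.005]
    - [0, 0, 0, 0, 0, 0, 0.005]
    - [0, 0, 0, 0, 0, 0, 0.005]
    - [0, 0, 0, 0, 0, 0, 0.005]

```text
time: 29.1
position: [0.5681, 0.027, 0.1492]
tool_rot: [0.24, 0.659, 0.67, -0.243]
wrist_force: [0.0, 0.1, -0.6]
finger_gap: 0.0131
finger_force: 45.0
```

```bash
cat > tip.py <<'E'
from h import *
s=robot.state();M=rot(s["tool_rot"])
# brush in tool frame: set at grasp: yaw .96 deg, tool there q=(0,.701,.713,0)
M0=rot(np.array([0,.701,.713,0])/np.hypot(.701,.713));b=np.array([-.0018,.1105,.0174])
print("pos",s["position"].round(4),"tilt",np.degrees(np.arccos(-M[2,2])).round(1),"tip",(s["position"]+M@M0.T@b).round(4),"gap",s["finger_gap"],s["finger_force"],"f",s["wrist_force"].round(1),"q",s["joints"].round(2))
E
python3 - <<'E'
import tip
from h import *
p,d,c=cam("scene");cv2.imwrite("pics/s8.png",p[:,:,::-1])
E
```

```text
pos [0.5681 0.027  0.1492] tilt 39.9 tip [0.5663 0.123  0.0917] gap 0.01309987081344646 44.99989707022905 f [ 0.   0.1 -0.6] q [ 0.12  0.6   1.37 -0.71  1.34  0.34]
```

View pics/s8.png

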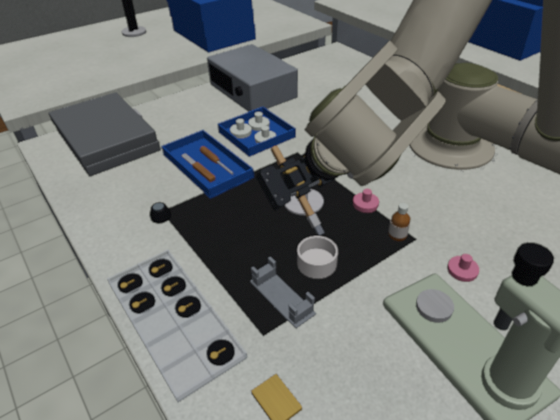

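The scene view shows the tilted brush with its bristle tip at about (321,231), heading for the open pot at (318,255). The rest is empty and the anvil at (436,304) is clear.

Request:
drive_tool:
  increments:
    - [0, 0, -0.03, 0, 0, 0, 0.005]
    - [0, 0, -0.028, 0, 0, 0, 0.005]
    - [0, 0, -0.01, 0, 0, 0, 0.005]
    - [0, 0, 0, 0, 0, 0, 0.005]
    - [0, 0, 0, 0, 0, 0, 0.005]
    - [0, 0, 0, 0, 0, 0, 0.005]
    - [0, 0, 0, 0, 0, 0, 0.005]
    - [0, 0, 0, 0, 0, 0, 0.005]
    - [0, 0, 0, 0, 0, 0, 0.005]
    - [0, 0, 0, 0, 0, 0, 0.005]
    - [0, 0, 0, 0, 0, 0, 0.005]
    - [0, 0, 0, 0, 0, 0, 0.005]
    - [0, 0, 0, 0, 0, 0, 0.005]
    - [0, 0, 0, 0, 0, 0, 0.005]

```text
time: 30.55
position: [0.567, 0.0268, 0.0807]
tool_rot: [0.24, 0.658, 0.67, -0.244]
wrist_force: [1.2, -0.3, -0.8]
finger_gap: 0.0132
finger_force: 45.0
```

```bash
python3 - <<'E'
import tip
from h import *
c=vision.get_calibration("wrist");w,d,_=cam("wrist")
cv2.imwrite("pics/w9.png",w[:,:,::-1])
M=rot(c["orientation"])
for t in (np.array([.5663,.123,.024]),np.array([.565,.115,.04])):
    x=M.T@(t-c["origin"]);print("proj",c["fx"]*x[0]/x[2]+c["cx"],c["fy"]*x[1]/x[2]+c["cy"])
E
```

```text
pos [0.567  0.0268 0.0807] tilt 40.0 tip [0.5651 0.1226 0.023 ] gap 0.013239334057245334 44.99981224536896 f [ 1.2 -0.3 -0.8] q [ 0.12  0.69  1.44 -0.74  1.23  0.44]
proj 276.6695736814189 -16.863463184274792
proj 271.27336942499335 39.71096205285971
```

View pics/w9.png

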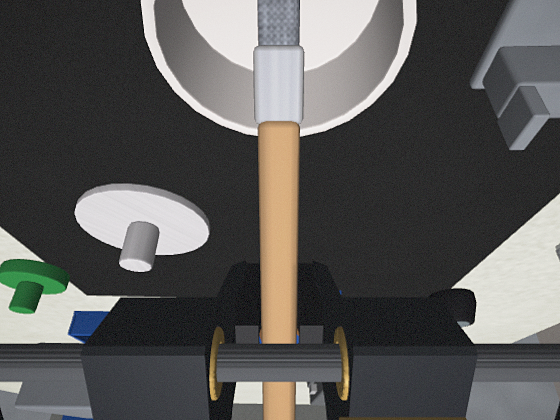

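The wrist view shows the bristles inside the pot, the ferrule at (279,85) crossing the rim, and the brush centred with no slip.

Request:
drive_tool:
  increments:
    - [0, 0, 0.03, 0, 0, 0, 0.005]
    - [0, 0, 0.04, 0, 0, 0, 0.005]
    - [0, 0, 0.035, 0, 0, 0, 0.005]
    - [-0.0135, 0.0338, -0.0135, 0.0436, 0, 0, 0.005]
    - [-0.0135, 0.0338, -0.0135, 0.0436, 0, 0, 0.005]
    - [-0.0135, 0.0338, -0.0135, 0.0436, 0, 0, 0.005]
    - [-0.0135, 0.0338, -0.0135, 0.0436, 0, 0, 0.005]
    - [-0.0135, 0.0338, -0.0135, 0.0436, 0, 0, 0.005]
    - [-0.0135, 0.0338, -0.0135, 0.0436, 0, 0, 0.005]
    - [0, 0, 0, 0, 0, 0, 0.005]
    - [0, 0, 0, 0, 0, 0, 0.005]
    - [0, 0, 0, 0, 0, 0, 0.005]

```text
time: 31.8
position: [0.4865, 0.2289, 0.1051]
tool_rot: [0.152, 0.684, 0.696, -0.155]
wrist_force: [0.1, -0.2, -1.0]
finger_gap: 0.0131
finger_force: 45.0
```

```bash
python3 - <<'E'
import tip
from h import *
c=vision.get_calibration("wrist");w,d,_=cam("wrist")
cv2.imwrite("pics/w10.png",w[:,:,::-1]);P=cloud(c,d);X=P[(np.abs(P[...,2]-.04)<.005)&(np.abs(P[...,0]-.484)<.045)&(np.abs(P[...,1]-.34)<.045)];print(len(X),X.min(0),X.max(0))
M=rot(c["orientation"])
for t in (np.array([.484,.337,.074]),np.array([.484,.34,.04])):
    x=M.T@(t-c["origin"]);print("proj",c["fx"]*x[0]/x[2]+c["cx"],c["fy"]*x[1]/x[2]+c["cy"])
E
```

```text
pos [0.4865 0.2289 0.1051] tilt 25.1 tip [0.4848 0.3364 0.0741] gap 0.01306339177392632 44.999835938215256 f [ 0.1 -0.2 -1. ] q [ 0.4   0.6   1.4  -0.41  1.34  0.52]
2633 [0.45633974 0.30738586 0.03775421] [0.51228063 0.32415598 0.04215951]
proj 270.20122566278826 -20.458311022836824
proj 272.3939323547176 -50.86557757064912
```

View pics/w10.png

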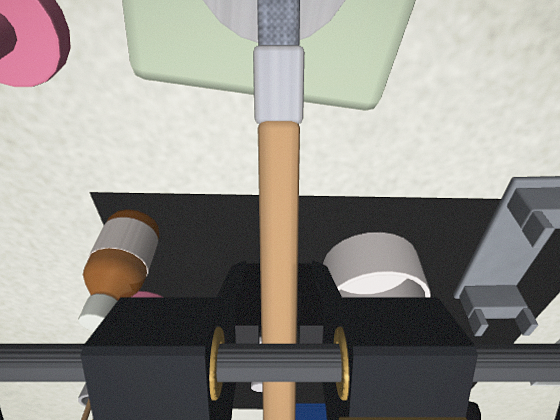

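The bristles are over the anvil and the ferrule is at (279,85), so nothing has slipped. The bottle and pot are undisturbed.

Request:
drive_tool:
  increments:
    - [0, 0.002, -0.015, 0, 0, 0, 0.005]
    - [0, 0, -0.009, 0, 0, 0, 0.005]
    - [0, 0, -0.002, 0, 0, 0, 0.005]
    - [0, 0, -0.001, 0, 0, 0, 0.005]
    - [0, 0, -0.001, 0, 0, 0, 0.005]
    - [0, 0, -0.001, 0, 0, 0, 0.005]
    - [0, 0, 0, 0, 0, 0, 0.005]

```text
time: 32.55
position: [0.486, 0.2316, 0.0758]
tool_rot: [0.152, 0.684, 0.696, -0.154]
wrist_force: [0.1, -0.3, -0.5]
finger_gap: 0.0131
finger_force: 45.0
```

Request:
drive_tool:
  increments:
    - [0, 0, -0.001, 0, 0, 0, 0.005]
    - [0, 0, -0.001, 0, 0, 0, 0.005]
    - [0, 0, 0, 0, 0, 0, 0.005]

```text
time: 32.85
position: [0.486, 0.2316, 0.0738]
tool_rot: [0.152, 0.684, 0.696, -0.155]
wrist_force: [-0.1, -1.1, 1.2]
finger_gap: 0.0134
finger_force: 45.0
```

Contact is beginning; press about 1.5 mm more and hold.

Request:
drive_tool:
  increments:
    - [0, 0, -0.001, 0, 0, 0, 0.005]
    - [0, 0, -0.0005, 0, 0, 0, 0.005]
    - [0, 0, 0, 0, 0, 0, 0.005]
    - [0, 0, 0, 0, 0, 0, 0.005]

```text
time: 33.25
position: [0.4861, 0.2315, 0.0724]
tool_rot: [0.152, 0.684, 0.696, -0.155]
wrist_force: [0.4, -2.9, 2.8]
finger_gap: 0.0139
finger_force: 45.0
```

Request:
drive_tool:
  increments:
    - [0, 0, 0, 0, 0, 0, 0.005]
    - [0, 0, 0, 0, 0, 0, 0.005]
    - [0, 0, 0, 0, 0, 0, 0.005]
    - [0, 0, 0, 0, 0, 0, 0.005]
    - [0, 0, 0, 0, 0, 0, 0.005]
    - [0, 0, 0, 0, 0, 0, 0.005]
    - [0, 0, 0, 0, 0, 0, 0.005]
    - [0, 0, 0, 0, 0, 0, 0.005]
    - [0, 0, 0, 0, 0, 0, 0.005]
    - [0, 0, 0, 0, 0, 0, 0.005]

```text
time: 34.25
position: [0.486, 0.2316, 0.0723]
tool_rot: [0.152, 0.684, 0.696, -0.155]
wrist_force: [0.5, -2.2, 3.1]
finger_gap: 0.0131
finger_force: 45.0
```

Request:
drive_tool:
  increments:
    - [0, -0.005, 0.03, 0, 0, 0, 0.005]
    - [0, 0, 0.045, 0, 0, 0, 0.005]
    - [0.0379, -0.0181, -0.004, 0.0876, 0, 0, 0.005]
    - [0.0379, -0.0181, -0.004, 0.0876, 0, 0, 0.005]
    - [0.0379, -0.0181, -0.004, 0.0876, 0, 0, 0.005]
    - [0.0379, -0.0181, -0.004, 0.0876, 0, 0, 0.005]
    - [0.0379, -0.0181, -0.004, 0.0876, 0, 0, 0.005]
    - [0, 0, 0, 0, 0, 0, 0.005]
    - [0, 0, 0, 0, 0, 0, 0.005]
    - [0, 0, 0, 0, 0, 0, 0.005]

```text
time: 35.25
position: [0.6746, 0.1373, 0.127]
tool_rot: [-0.001, 0.7, 0.714, 0.0]
wrist_force: [-0.1, 0.3, -0.4]
finger_gap: 0.0132
finger_force: 45.0
```

```bash
python3 - <<'E'
import tip
from h import *
c=vision.get_calibration("wrist");w,d,_=cam("wrist")
cv2.imwrite("pics/w11.png",w[:,:,::-1]);P=cloud(c,d);hsv=cv2.cvtColor(w,cv2.COLOR_RGB2HSV).astype(int)
m=(hsv[...,0]<22)&(hsv[...,1]>70)&(P[...,2]>.08)&(P[...,1]>.13);k=np.zeros_like(m);k[:260,230:330]=1
X=P[m&k];l=np.polyfit(X[:,1],X[:,0],1);z=np.polyfit(X[:,1],X[:,2],1)
print(len(X),"yaw",90-np.degrees(np.arctan(l[0])),"pitch",np.degrees(np.arctan(z[0])),"x@.1365",np.polyval(l,.1365),"z top@",np.polyval(z,.1365),"ymax",X[:,1].max())
E
```

```text
pos [0.6746 0.1373 0.127 ] tilt 0.1 tip [0.6726 0.2477 0.1446] gap 0.013219596176015078 44.99999910593033 f [-0.1  0.3 -0.4] q [0.03 0.71 1.03 0.   1.4  0.01]
5456 yaw 90.96715837593605 pitch 5.255796443227443 x@.1365 0.6763963213369162 z top@ 0.14714006735566176 ymax 0.21583687548897465
```

View pics/w11.png

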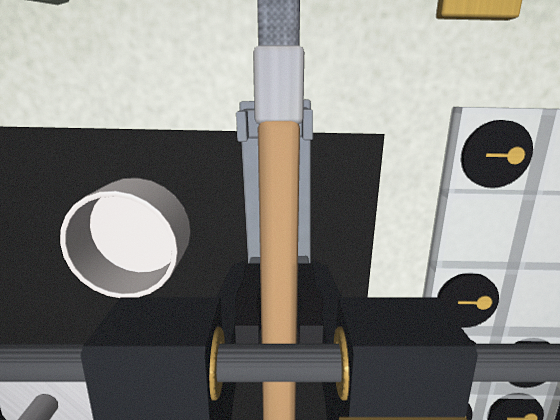

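The wrist view shows the brush lined up with the rest and the ferrule at the same pixels as before, so no slip. The pot is at (125,237).

Request:
drive_tool:
  increments:
    - [0.0006, -0.001, -0.04, 0, 0, 0, 0.005]
    - [0, 0, -0.035, 0, 0, 0, 0.005]
    - [0, 0, -0.025, 0, 0, 0, 0.005]
    - [0, 0, -0.004, 0, 0, 0, 0.005]
    - [0, 0, 0, 0, 0, 0, 0.005]
    - [0, 0, 0, 0, 0, 0, 0.005]

```text
time: 35.9
position: [0.6768, 0.1357, 0.0253]
tool_rot: [0.001, 0.7, 0.714, 0.001]
wrist_force: [-0.2, 0.0, 0.2]
finger_gap: 0.0131
finger_force: 45.0
```

Request:
drive_tool:
  increments:
    - [0, 0, -0.002, 0, 0, 0, 0.005]
    - [0, 0, -0.002, 0, 0, 0, 0.005]
    - [0, 0, 0, 0, 0, 0, 0.005]
    - [0, 0, 0, 0, 0, 0, 0.005]

```text
time: 36.3
position: [0.6762, 0.1351, 0.0196]
tool_rot: [-0.0, 0.701, 0.713, 0.001]
wrist_force: [-0.7, 0.5, 1.8]
finger_gap: 0.0133
finger_force: 45.0
```

Request:
drive_tool:
  increments:
    - [0, 0, 0, 0, 0, 0, 0.022]
    - [0, 0, 0, 0, 0, 0, 0.03]
    - [0, 0, 0, 0, 0, 0, 0.045]
    - [0, 0, 0, 0, 0, 0, 0.045]
    - [0, 0, 0.03, 0, 0, 0, 0.045]
    - [0, 0, 0.04, 0, 0, 0, 0.045]
    - [0, 0, 0.04, 0, 0, 0, 0.045]

```text
time: 37.0
position: [0.6758, 0.1351, 0.1303]
tool_rot: [-0.001, 0.701, 0.713, 0.0]
wrist_force: [0.3, -0.8, -0.4]
finger_gap: 0.0454
finger_force: 0.0
```

Request:
drive_tool:
  increments:
    - [-0.0294, -0.0265, 0, 0, 0, 0, 0.05]
    - [-0.0294, -0.0265, 0, 0, 0, 0, 0.05]
    - [-0.0294, -0.0265, 0, 0, 0, 0, 0.05]
    - [-0.0294, -0.0265, 0, 0, 0, 0, 0.05]
    - [-0.0294, -0.0265, 0, 0, 0, 0, 0.05]
    - [-0.0294, -0.0265, 0, 0, 0, 0, 0.05]
    - [-0.0294, -0.0265, -0.03, 0, 0, 0, 0.05]
    - [0, 0, 0, 0, 0, 0, 0.05]
    - [0, 0, 0, 0, 0, 0, 0.05]

```text
time: 37.9
position: [0.4703, -0.0508, 0.0994]
tool_rot: [-0.0, 0.701, 0.713, 0.0]
wrist_force: [0.2, 0.4, 0.4]
finger_gap: 0.05
finger_force: 0.0
```

```bash
python3 - <<'E'
from h import *
p,d,c=survey()
P=cloud(c,d);Z=P[...,2];m=(Z>.033)&(Z<.046)&(abs(P[...,0]-.565)<.055)&(abs(P[...,1]-.116)<.055)
v,u=np.where(m);(a,b),r=cv2.minEnclosingCircle(np.c_[u,v].astype(np.float32));print("pot",ray(c,a,b,.04),r*2*1.31/471)
w,dw,cw=cam("wrist");s,_,_=cam("scene")
cv2.imwrite("pics/m12.png",np.vstack([np.hstack([cv2.resize(p[130:290,130:380,::-1],(400,256)),cv2.resize(w[:,:,::-1],(341,256))]),cv2.resize(s[200:340,180:480,::-1],(741,346))]))
E
```

```text
white [424. 273.] [ 0.3588 -0.4008] size 0.05 0.05 yaw -90.4
white [396. 263.] [ 0.3872 -0.325 ] size 0.048 0.05 yaw 177.6
white [422. 250.] [ 0.4231 -0.3995] size 0.048 0.051 yaw 177.3
wood [401. 204.] [ 0.5543 -0.3444] size 0.068 0.012 yaw -90.5
wood [381. 188.] [ 0.602  -0.2905] size 0.078 0.012 yaw -86.9
wood [236. 161.] [0.6833 0.127 ] size 0.128 0.009 yaw -88.5
pot [[0.56550169 0.11563241 0.04      ]] 0.07863615910718395
```

View pics/m12.png

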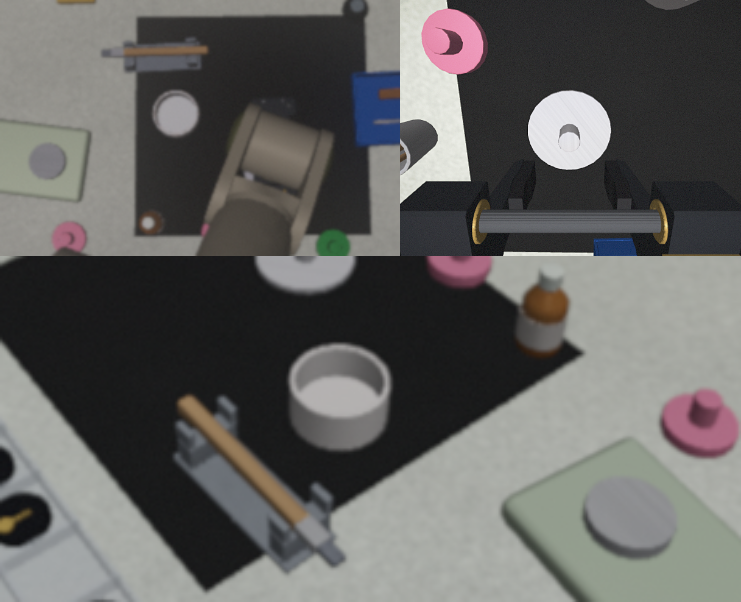

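The brush lies in both cradles. The lid is under the gripper, with its knob at about (569,138) in the wrist panel. The pot is open and the anvil is clear.

Request:
drive_tool:
  increments:
    - [0, 0, -0.04, 0, 0, 0, 0.05]
    - [0, 0, -0.039, 0, 0, 0, 0.05]
    - [0, 0, 0, 0, 0, 0, 0.05]
    - [0, 0, 0, 0, 0, 0, 0.015]
    - [0, 0, 0, 0, 0, 0, 0.015]
    - [0, 0, 0, 0, 0, 0, 0.015]
    - [0, 0, 0, 0, 0, 0, 0.015]
    - [0, 0, 0, 0, 0, 0, 0.015]
    - [0, 0, 0.03, 0, 0, 0, 0.015]
    - [0, 0, 0.05, 0, 0, 0, 0.015]
    - [0.019, 0.0334, 0, 0, 0, 0, 0.015]
    - [0.019, 0.0334, 0, 0, 0, 0, 0.015]
    - [0.019, 0.0334, 0, 0, 0, 0, 0.015]
    - [0.019, 0.0334, 0, 0, 0, 0, 0.015]
    - [0.019, 0.0334, 0, 0, 0, 0, 0.015]
    - [0, 0, 0, 0, 0, 0, 0.015]
    - [0, 0, 0, 0, 0, 0, 0.015]
    - [0, 0, 0, 0, 0, 0, 0.015]
  squeeze: 35

```text
time: 39.85
position: [0.5648, 0.1159, 0.1004]
tool_rot: [-0.001, 0.701, 0.713, 0.0]
wrist_force: [0.5, -0.5, -0.8]
finger_gap: 0.0212
finger_force: 35.0
```

Request:
drive_tool:
  increments:
    - [0, 0, -0.03, 0, 0, 0, 0.015]
    - [0, 0, -0.01, 0, 0, 0, 0.015]
    - [0, 0, -0.004, 0, 0, 0, 0.015]
    - [0, 0, 0, 0, 0, 0, 0.015]
    - [0, 0, 0, 0, 0, 0, 0.015]

```text
time: 40.35
position: [0.5655, 0.1162, 0.0569]
tool_rot: [-0.0, 0.701, 0.713, 0.001]
wrist_force: [0.1, -0.2, -1.8]
finger_gap: 0.0208
finger_force: 35.0
```

Request:
drive_tool:
  increments:
    - [0, 0, -0.001, 0, 0, 0, 0.015]
    - [0, 0, -0.001, 0, 0, 0, 0.015]
    - [0, 0, 0, 0, 0, 0, 0.015]
    - [0, 0, 0, 0, 0, 0, 0.03]
    - [0, 0, 0, 0, 0, 0, 0.045]
    - [0, 0, 0, 0, 0, 0, 0.05]
    - [0, 0, 0.03, 0, 0, 0, 0.05]
    - [0, 0, 0.04, 0, 0, 0, 0.05]
    - [0, 0, 0.04, 0, 0, 0, 0.05]
    - [-0.03, -0.035, 0.01, 0, 0, 0, 0.05]
    - [-0.03, -0.035, 0.01, 0, 0, 0, 0.05]
    - [-0.03, -0.035, 0, 0, 0, 0, 0.05]
    - [-0.03, -0.035, 0, 0, 0, 0, 0.05]
    - [-0.03, -0.035, 0, 0, 0, 0, 0.05]
    - [0, 0, 0, 0, 0, 0, 0.05]
    - [0, 0, 0, 0, 0, 0, 0.05]

```text
time: 41.95
position: [0.4153, -0.0589, 0.1844]
tool_rot: [-0.0, 0.702, 0.713, 0.001]
wrist_force: [0.1, -0.9, -0.7]
finger_gap: 0.0502
finger_force: 0.0
```

```bash
python3 - <<'E'
from h import *
p,d,c=survey()
P=cloud(c,d);Z=P[...,2];m=(Z>.033)&(abs(P[...,0]-.565)<.055)&(abs(P[...,1]-.116)<.055)
v,u=np.where(m);(a,b),r=cv2.minEnclosingCircle(np.c_[u,v].astype(np.float32));print("lid",ray(c,a,b,.046),r*2*1.305/471)
X=P[m&(Z<.055)];A=np.c_[X[:,:2],np.ones(len(X))];k=np.linalg.lstsq(A,X[:,2],rcond=None)[0];print("plane",k[:2],"z",np.median(X[:,2]))
s,_,_=cam("scene")
cv2.imwrite("pics/f13.png",np.vstack([cv2.resize(p[110:300,110:460,::-1],(560,304)),cv2.resize(s[100:340,140:480,::-1],(408,288)).repeat(1,0) if 0 else cv2.resize(s[100:340,110:510,::-1],(560,296))]))
E
```

```text
white [424. 273.] [ 0.3589 -0.3994] size 0.048 0.05 yaw 177.2
white [396. 262.] [ 0.3886 -0.3251] size 0.048 0.047 yaw -90.4
white [422. 250.] [ 0.4231 -0.3995] size 0.051 0.048 yaw -2.5
wood [400. 204.] [ 0.5543 -0.3429] size 0.071 0.012 yaw -90.5
wood [381. 188.] [ 0.602  -0.2905] size 0.078 0.012 yaw -87.3
wood [236. 161.] [0.6829 0.127 ] size 0.128 0.009 yaw -88.0
lid [[0.56577342 0.11782949 0.046     ]] 0.0906670097788428
plane [0.00276169 0.00274007] z 0.04632016977755593
```

View pics/f13.png

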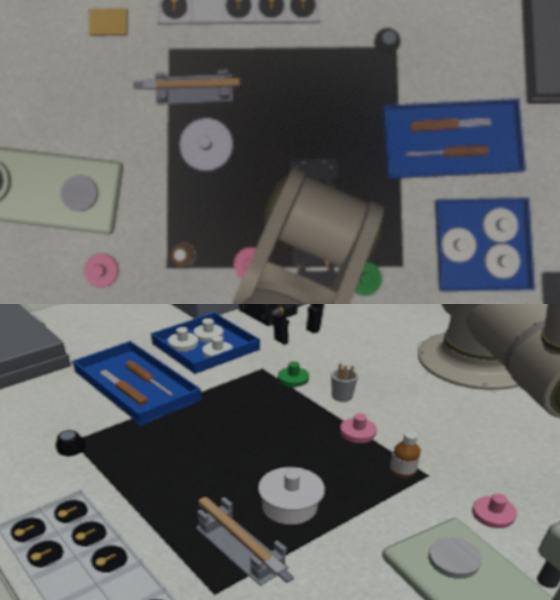

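The lid is seated level on the pot (top at 46 mm) and the brush is in its rest. Both tools and all three dies are in their trays, and the bottle and loupe are unmoved. I'm handing the job in.

```bash
python3 -c "
from cell import order
print(order.hand_in())"
```

```text
the job is handed in; nothing more can be done
None
```

The job is handed in, with no verdict returned: the three dies present and both tools are in their trays, the anvil is greased, the brush is back in its rest, the lid is seated on the pot, and the bottle and loupe were left alone.

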